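# Offer a sleeved socket up to a wheel nut

### The arm

A 6-joint arm with a two-finger parallel gripper is mounted at the origin on the work surface. World frame = base frame: x ahead of the robot, y to its left, z up, the work surface at z = 0. Lengths are in m, angles in rad, forces in N, time in s.
With the tool pointing down it reaches from about 0.35 to 0.975 m from the base axis. Payload 17.4 kg.
Tool frame: the origin (TCP) lies midway between the tips of the shut fingers; the grasp point (between the pads) lies 19 mm behind it; z points along the fingers, y is the line along which they close (so a half turn about z gives the same grasp; the last joint's range is limited). The gripper opens to 85 mm and grips with 20 to 120 N. Pads are 22 mm wide; open, the fingers measure 114 mm over their backs; the gripper's body (76 mm by 85 mm) begins 54 mm behind the grasp point. The pads swing forward as they close: fully open they stand 13 mm farther back than shut.
Start: joints at [1.199, 0.116, 1.442, -0, 1.584, -0.038], TCP at [0.221, 0.638, 0.193] pointing down, gripper open.
Joint ranges: [-2.83, 2.83], [-0.83, 2.19], [0.07, 2.5], [-1.14, 4.28], [0.01, 3], [-2.97, 2.97]. Speed limits (rad/s): [1.89, 1.89, 2.22, 3.14, 3.14, 3.14].

### API

Orientations are given as a 3x3 rotation matrix whose columns are the frame's x, y, z axes.
In Python, from rig import arm gives the robot as it stands.
- The arm moves only by the tool jog_arm, never from a script. Its argument "targets" is a list that holds one entry, the list of rows, each a list of 5 numbers: the shift along the tool's x, y, z in m, then the turn about the tool's z in degrees, then the opening, from 0 (shut) to 1 (fully open). In form: [[[dx, dy, dz, twist, fingers], ...]]. A call has 1 to 12 rows; each row is the pose to reach, as a shift and turn from the pose commanded when the call began, along the tool's axes at that moment; what a row does not reach only later rows make up. A row lasts 1/12 s, in which the tool goes at most 41.7 mm and 7.16 degrees, less where a joint would pass 70% of its speed; a pose out of reach is approached as far as the arm can. A call with a gripper value outside its range is refused whole. The fingers move at their own pace and stop on an object; the grip force is fixed at half the most. Time passes only in rows, so rows that repeat a pose let the fingers close. It gives the time, the measured TCP pose, the force, the opening and the grip force at its end, in the units of the state.
- arm.read_state(): the state, without advancing time (a new reading comes with each control period).
- arm.read_camera(name): name is "side" or "top" or "wrist"; returns a dict with "img" (400x640x3 uint8, red, green, blue), "range_z" (400x640 float32, m along the optical axis (not along the pixel's ray), 0 where there is no reading), "mtx" (3x3 intrinsics, pixels), "rvec" (rotation vector, rad) and "tvec" (3), from world to camera coordinates, as OpenCV has them. Camera axes: x right, y down, z forward; pixel columns grow to the right and rows downward; lengths in m; the calibration is good to about 2 mm. The wrist camera is an equidistant fisheye: a pixel r from the principal point sees the ray r / f radians off the axis. A picture is of the moment at which its call begins.
- arm.job_done(): hands the job in; it is judged then, once.
Trained networks look in a picture, given as the dict that the camera call returned (one of the last four; its "shot" number tells which), for a name from the list of things; names that differ only in an ending like _2 or _b are one class to them, and where a whole thing is asked for, a point or a joint stands for the part that bears it (a point fixed in the world has none). Each returns a list of dicts, best first, with "score" (0 to 1); they miss things now and then, are a little off and sometimes report something else, mostly with a low value. They report only what shows in the picture. A call takes as long as a camera call.
- arm.cut_out(name, picture): "region" (400x640 bool, what is visible of it) and "box" ([left, top, right, bottom] in pixels, round what is visible of it).
The state is a dict: "time_s": time; "joint_pos": joint angles; "qvel": joint speeds; "joint_torque": joint torques, N m; "tool_pos": TCP position; "eef_rot": TCP orientation; "contact_force": force on the tool from outside, world axes, zero at the start; "ft_torque": the same for the moment, N m; "opening": opening from 0.0 (shut) to 1.0 (fully open); "grasp_force": force on a finger pad.
Only numpy, scipy, OpenCV 4.12 (cv2) and the standard library are available. Lean on these libraries where they do the work, as an engineer would, in place of code of your own. Each camera call takes 0.05 s, during which the arm holds its last target. There are 200 camera calls.

### The job

Pick the tall sleeved wheel-nut socket out of the low cardboard carton, carry it over the tool case to the wheel hub, and stop with it upright and centred over the hub's only nut, its open lower end hovering about one centimetre above the nut without touching, so that the fit can be judged by eye. Its plastic sleeve is thin, so grip it lightly, no more than about 40 N; do not knock the case or the hub, and leave the other sockets and tools where they are. Finish while still holding the socket there, motionless in the gripper.

Things in the scene. Friction and masses are not known exactly. Their poses are not given: they have to be found in the camera images.
- wheel_socket_mid (a point): centre (on the axis, half-way up) of the wheel-nut socket: an upright tube 34 mm in diameter and 84 mm tall in a thin black plastic sleeve, with a 29 mm steel collar as its top 8 mm; the tallest of the three sockets standing in the carton. Its open end (bore about 25 mm) is underneath, 42 mm below this point. Its z axis points up. Rigid, about 0.28 kg
- wheel_socket: the same wheel-nut socket; origin on its axis at the open lower end, z up along the axis
- carton: fixed low open-topped cardboard carton in which the three sockets stand in a row; outside 200 mm along its x, 270 mm along its y, walls 70 mm high and 5 mm thick, floor 5 mm thick. Origin: centre of its underside. The sockets stand about 80 mm apart along its y axis, within 10 mm of the centre line, so there is more room for fingers along its x axis
- fat_socket: plain steel socket, 46 mm in diameter, 52 mm tall, standing in the carton; origin: centre of its underside. Leave it
- short_socket: plain dark steel socket, 36 mm in diameter, 40 mm tall, standing in the carton; origin: centre of its underside. Leave it
- case: fixed red steel tool case standing on edge between the carton and the hub: 270 mm along its x, 62 mm along its y, 138 mm tall with its handle. Origin: centre of its underside
- hub: fixed steel wheel hub lying on a wooden block, with its round flange (140 mm in diameter, top face at a height of 72 mm) facing up; centre boss 58 mm in diameter to a height of 90 mm; five places on a 100 mm circle, four with bare studs (12 mm in diameter, up to 100 mm high) and one with the wheel nut. Origin: centre of its underside; the nut lies along its x axis, 50 mm out
- nut_top (a point): centre of the top of the hub's only nut, 106 mm above the table; the nut is an upright 21 mm hexagon with a small dome
- ratchet: ratchet handle about 270 mm long and 38 mm high, lying at the back of the table; leave it
- wrench: spanner 200 mm long lying flat near the robot; leave it
- screwdriver: screwdriver lying near the robot; leave it
- impact_wrench: air impact wrench lying on its side at the back of the table, about 170 by 200 mm, 62 mm high; leave it
- oil_can: grey can 60 mm in diameter, 130 mm tall, at the back of the table; leave it

How it is judged:
On the way, in this order (a step that is already met when the one before it is completed fails the run):
1. the wheel-nut socket is held in the fingers, lifted clear of the carton (contact force between the fingers and wheel_socket above 2 N and z of wheel_socket_mid in the frame of carton above 0.125 m), for 0.2 s.
2. the socket, held in the fingers, passes over the tool case, above its top (contact force between the fingers and wheel_socket above 1 N and y of wheel_socket_mid in the frame of case between -0.05 and 0.05 m and x of wheel_socket_mid in the frame of case between -0.2 and 0.2 m and z of wheel_socket_mid in the frame of case above 0.175 m).
At the end, for the whole second after the job is handed in: the wheel-nut socket is held in the fingers, at rest, upright within 0.1 rad, its axis within 6 mm of the nut's axis, its open lower end 3 to 20 mm above the top of the nut, touching nothing but the fingers; every other socket and tool within 20 mm of where it began (contact force between the fingers and wheel_socket above 2 N and horizontal distance between wheel_socket_mid and nut_top below 0.006 m and z of wheel_socket_mid in the frame of nut_top between 0.045 and 0.062 m and angle between wheel_socket_mid's own z axis and vertical below 0.1 rad and contact force between wheel_socket and hub below 0.2 N and linear speed of wheel_socket below 0.02 m/s and angular speed of wheel_socket below 0.2 rad/s and distance of each of fat_socket, short_socket, ratchet, wrench, screwdriver, impact_wrench, oil_can from where it was at the start of the episode below 0.02 m); the arm keeps its last pose, push and grip.
It fails at once if the thin sleeve is squeezed: finger force on the socket (both pads together) above 110 N, that is a grip above 55 N (contact force between the fingers and wheel_socket above 110 N).
It fails at once if the wheel-nut socket touches the hub or its nut (contact force between wheel_socket and hub above 1 N).
It fails at once if the hub is knocked by the robot (over 5 N) (contact force between any of the arm, the fingers and hub above 5 N).
It fails at once if the tool case is knocked (over 5 N) (contact force between any of the arm, the fingers, wheel_socket and case above 5 N).
It fails at once if another socket or a tool is moved by more than 20 mm (distance of any of fat_socket, short_socket, ratchet, wrench, screwdriver, impact_wrench, oil_can from where it was at the start of the episode above 0.02 m).
It also fails if it takes over 48 s, if anything falls off the work surface, if the arm or the gripper's body presses on something with over 40 N, if the wrist force passes 120 N, or if a joint passes its speed limit or range.

## Working session

There is one attempt and no reset: what is moved stays moved. The work goes in short steps, Python scripts to look and compute and a tool call to move; the robot and the scene stay as the last step left them, time stands still between calls to the robot, and variables do not carry over. Pictures are saved under pics/ and viewed, at most 10 in all, crops included, and the job is handed in when it is done.

Besides the shell and the picture viewer there is one more tool, called after ">>>" as a command line: name --argument value ..., lists and objects as JSON in quotes. jog_arm: Moves the arm, as the interface text tells. Its arguments: {"type":"object","properties":{"targets":{"type":"array","items":{"type":"array","items":{"type":"array","items":{"type":"number"}}}}},"required":["targets"]}

```bash
ls; mkdir -p pics; cat > h.py <<'E'
import numpy as np, cv2
from rig import arm
def pts(c, mask=None):
    """world points (N,3) of pixels with range"""
    m=c["range_z"]>0
    if mask is not None: m&=mask
    v,u=np.nonzero(m); z=c["range_z"][v,u]; K=c["mtx"]
    P=np.c_[(u-K[0,2])/K[0,0]*z,(v-K[1,2])/K[1,1]*z,z]
    R=cv2.Rodrigues(np.array(c["rvec"],float))[0]
    return (P-np.array(c["tvec"]).ravel())@R
E
python3 - <<'E'
from h import *
s=arm.read_state(); print(s)
for n in("top","side"):
    c=arm.read_camera(n); cv2.imwrite(f"pics/{n}0.png",c["img"][:,:,::-1])
    for k in("wheel_socket","fat_socket","short_socket","carton","case","hub","nut_top"):
        for d in arm.cut_out(k,c)[:2]:
            p=pts(c,d["region"]); 
            if len(p)==0: continue
            t=p[:,2]>np.percentile(p[:,2],98)-.006
            print(n,k,round(d["score"],2),np.round(d["box"]),len(p),"min",p.min(0).round(3),"max",p.max(0).round(3),"topmean",p[t].mean(0).round(4))
E
```

```text
pics
{'time_s': 0.0, 'joint_pos': array([ 1.19919871e+00,  1.16480781e-01,  1.44226944e+00, -2.75268977e-05,
        1.58397166e+00, -3.77363826e-02]), 'qvel': array([ 0.00107014,  0.00157705,  0.00060789,  0.00059954, -0.00036334,
       -0.00127121]), 'joint_torque': array([-2.35982312e-03, -7.32007742e+01, -6.32471251e+01, -1.61260314e-04,
        6.41442733e-03,  8.42628401e-05]), 'tool_pos': array([0.22108675, 0.63752508, 0.1924631 ]), 'eef_rot': array([[-9.44783971e-01,  3.27693607e-01, -3.84381274e-04],
       [ 3.27693832e-01,  9.44783374e-01, -1.06214929e-03],
       [ 1.50975052e-05, -1.12946100e-03, -9.99999362e-01]]), 'contact_force': array([-0.10660018,  0.70794623,  0.2796496 ]), 'ft_torque': array([ 0.02035226, -0.02298737,  0.03908798]), 'grasp_force': 0.0, 'opening': 1.0023553439185675}
top wheel_socket 0.71 [169. 220. 195. 236.] 271 min [0.491 0.29  0.012] max [0.522 0.322 0.094] topmean [0.5079 0.3067 0.0898]
top fat_socket 0.77 [207. 210. 225. 230.] 345 min [0.499 0.208 0.   ] max [0.547 0.259 0.062] topmean [0.5207 0.2302 0.0572]
top short_socket 0.67 [244. 206. 
[... 1029 characters left out ...]
[ 0.402  0.04  -0.004] max [0.687 0.389 0.09 ] topmean [0.5221 0.2715 0.0688]
side case 0.7 [278. 182. 416. 265.] 7920 min [ 0.369 -0.192 -0.003] max [0.716 0.104 0.139] topmean [0.5036 0.0135 0.1307]
side case 0.65 [285. 326. 309. 378.] 971 min [0.492 0.245 0.004] max [0.549 0.326 0.091] topmean [0.5084 0.3096 0.0884]
side hub 0.97 [334. 134. 402. 191.] 2531 min [ 0.422 -0.472 -0.003] max [ 0.611 -0.015  0.123] topmean [ 0.4978 -0.2461  0.0997]
side hub 0.3 [304. 266. 321. 296.] 399 min [0.521 0.14  0.005] max [0.556 0.172 0.047] topmean [0.5386 0.156  0.0443]
side nut_top 0.66 [338. 132. 399. 192.] 2439 min [ 0.426 -0.482 -0.003] max [ 0.606 -0.174  0.107] topmean [ 0.4988 -0.2441  0.0993]
```

```bash
python3 - <<'E'
from h import *
c=arm.read_camera("top"); im=c["img"][:,:,::-1]
cv2.imwrite("pics/mix.png",np.vstack([cv2.resize(im[150:290,140:480],None,fx=2.2,fy=2.2,interpolation=2)]))
p=pts(c)
# carton rim
q=p[(abs(p[:,2]-.07)<.008)&(p[:,0]>.38)&(p[:,0]<.67)&(p[:,1]>.07)&(p[:,1]<.42)]
print("rim",len(q),cv2.minAreaRect(q[:,:2].astype(np.float32)))
q=p[(p[:,2]>.1)&(p[:,0]>.3)&(p[:,0]<.7)&(abs(p[:,1]-.01)<.07)]
print("case",cv2.minAreaRect(q[:,:2].astype(np.float32)))
q=p[(p[:,2]>.093)&(p[:,0]>.4)&(p[:,0]<.62)&(p[:,1]<-.17)&(p[:,1]>-.37)]
import scipy.cluster.hierarchy as H
l=H.fclusterdata(q[:,:2],.012,'distance',method='single')
for i in set(l):
    g=q[l==i]; print("stud",len(g),g.mean(0).round(4),g[:,2].max().round(4), (g[:,:2].min(0)+g[:,:2].max(0))/2,np.ptp(g[:,:2],axis=0))
q=p[(abs(p[:,2]-.09)<.003)&(p[:,0]>.4)&(p[:,0]<.62)&(p[:,1]<-.17)&(p[:,1]>-.37)]
print("boss",np.median(q,0))
q=p[(abs(p[:,2]-.072)<.004)&(p[:,0]>.4)&(p[:,0]<.62)&(p[:,1]<-.17)&(p[:,1]>-.37)]
print("flange",cv2.minEnclosingCircle(q[:,:2].astype(np.float32)))
print(c["mtx"], (-cv2.Rodrigues(np.array(c["rvec"]))[0].T@np.array(c["tvec"]).ravel()))
E
```

```text
rim 1140 ((0.5256136655807495, 0.23565247654914856), (0.2009008675813675, 0.27137356996536255), 11.558065414428711)
case ((0.5064245462417603, 0.010567627847194672), (0.062016744166612625, 0.271526962518692), 86.3331069946289)
stud 27 [ 0.47   -0.295   0.0991] 0.1038 [ 0.46994435 -0.29494553] [0.00892593 0.01252592]
stud 28 [ 0.5607 -0.2662  0.0993] 0.1034 [ 0.56029746 -0.26658296] [0.01093956 0.01019505]
stud 30 [ 0.5259 -0.3135  0.0987] 0.1029 [ 0.52585448 -0.31404039] [0.01122265 0.01095279]
stud 26 [ 0.5264 -0.2185  0.1003] 0.1024 [ 0.52635687 -0.21845762] [0.00886603 0.01081755]
stud 16 [ 0.5112 -0.2665  0.0936] 0.0942 [ 0.51170656 -0.26367241] [0.03770822 0.04243032]
stud 87 [ 0.4703 -0.2357  0.1035] 0.11 [ 0.47003594 -0.2365605 ] [0.01987139 0.02303694]
stud 1 [ 0.491  -0.2505  0.0932] 0.0932 [ 0.49099449 -0.25051979] [0. 0.]
stud 1 [ 0.5013 -0.2883  0.094 ] 0.094 [ 0.50129065 -0.2882831 ] [0. 0.]
boss [ 0.5107132  -0.2654568   0.08974542]
flange ((0.5106171369552612, -0.2668265402317047), 0.07044646143913269)
[[476.60255509   0.         316.59847661]
 [  0.         476.60255509 210.71990865]
 [  0.           0.           1.        ]] [ 0.4277124  -0.00275924  1.14439366]
```

View pics/mix.png

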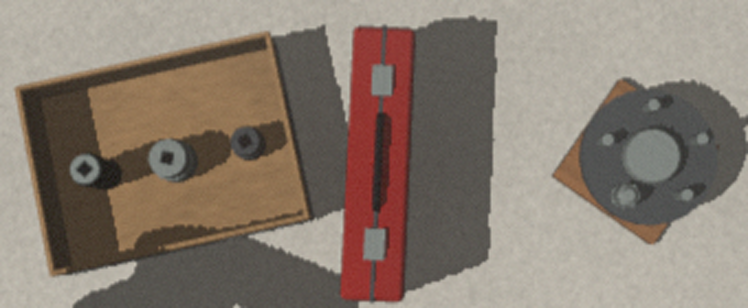

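View pics/side0.png

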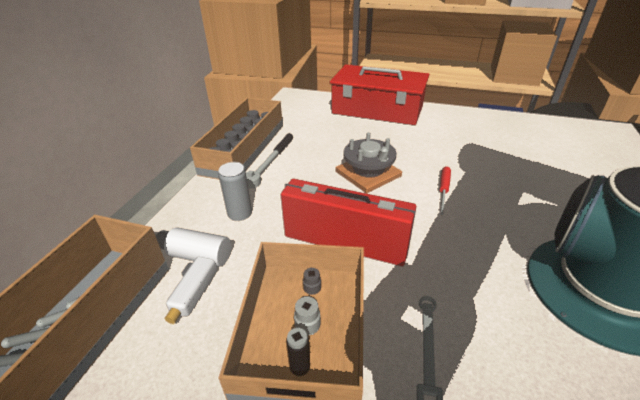

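The top crop shows the tall socket at crop (85,168), with the other two to its right, the case in the middle, and the nut at (626,195) on the hub. The side view shows the tall socket at (298,350) and nothing in the way of the approach. I'll move above the socket and line the fingers up with the carton's x axis.

>>> jog_arm --targets '[[[-0.02,-0.012,0,4,1],[-0.05,-0.03,0,10,1],[-0.085,-0.049,0,16,1],[-0.12,-0.069,0,22,1],[-0.155,-0.089,0,28,1],[-0.19,-0.109,0,34,1],[-0.225,-0.129,0,40,1],[-0.26,-0.149,0,46,1],[-0.295,-0.169,0,52,1],[-0.33,-0.189,0,57,1],[-0.36,-0.206,0,59.3,1],[-0.379,-0.217,0,59.3,1]]]'

```text
time_s: 1.85
tool_pos: [0.5099, 0.3059, 0.1933]
eef_rot: [[-0.196, 0.981, 0.001], [0.981, 0.196, -0.0], [-0.0, 0.0, -1.0]]
contact_force: [-0.0, 0.1, 0.6]
opening: 1.0
grasp_force: 0.0
```

>>> jog_arm --targets '[[[0,0,0,0,1],[0,0,0,0,1],[0,0,0,0,1]]]'

```text
time_s: 2.1
tool_pos: [0.5079, 0.3089, 0.1932]
eef_rot: [[-0.201, 0.98, -0.0], [0.98, 0.201, 0.0], [0.0, -0.0, -1.0]]
contact_force: [-0.3, -0.2, 0.6]
opening: 0.997
grasp_force: 0.0
```

```bash
python3 - <<'E'
from h import *
s=arm.read_state(); print(s["time_s"],s["tool_pos"],s["eef_rot"].round(3),s["opening"])
c=arm.read_camera("wrist"); cv2.imwrite("pics/w1.png",c["img"][:,:,::-1])
R=cv2.Rodrigues(np.array(c["rvec"],float))[0]; t=np.array(c["tvec"]).ravel()
print(c["mtx"],-R.T@t)
for d in arm.cut_out("wheel_socket",c)[:2]:
    v,u=np.nonzero(d["region"]&(c["range_z"]>0)); z=c["range_z"][v,u];K=c["mtx"]
    x=(u-K[0,2])/K[0,0]; y=(v-K[1,2])/K[1,1]; th=np.hypot(x,y); k=np.tan(th)/np.maximum(th,1e-9)
    p=(np.c_[x*k*z,y*k*z,z]-t)@R
    m=abs(p[:,2]-.089)<.004; print(d["score"],d["box"],p[:,2].max(),m.sum(),p[m].mean(0),(p[m].max(0)+p[m].min(0))/2,np.ptp(p[m],axis=0))
E
```

```text
2.1 [0.50787342 0.30887526 0.19321402] [[-0.201  0.98  -0.   ]
 [ 0.98   0.201  0.   ]
 [ 0.    -0.    -1.   ]] 0.9974087340161335
[[309.70691629   0.         317.07475697]
 [  0.         309.70691629 200.20033918]
 [  0.           0.           1.        ]] [0.49358768 0.37882121 0.37302032]
0.66 [298.3, 158.6, 334.1, 204.2] 0.09057344624858499 722 [0.50797723 0.30939936 0.08836287] [0.50810455 0.30898606 0.08789516] [0.02844742 0.02884406 0.00535658]
```

View pics/w1.png

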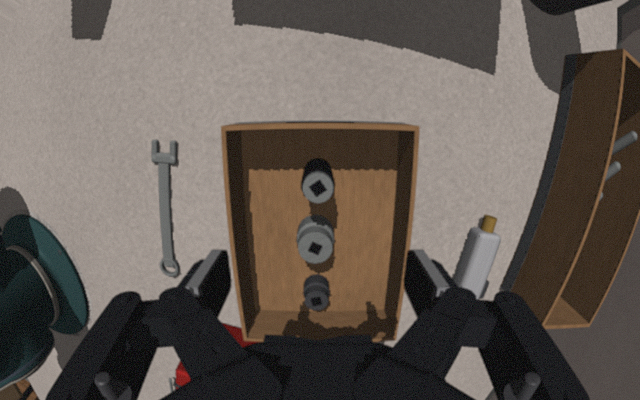

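The wrist view shows the tall socket's square drive at (318,186), with room for the fingers on both sides. The measured axis is within 1 mm of the TCP, so I'll go straight down.

>>> jog_arm --targets '[[[0,0,0.015,0,1],[0,0,0.04,0,1],[0,0,0.065,0,1],[0,0,0.09,0,1],[0,0,0.11,0,1],[0,0,0.13,0,1],[0,0,0.142,0,0.9],[0,0,0.15,0,0.8],[0,0,0.15,0,0.7],[0,0,0.15,0,0.6],[0,0,0.15,0,0.5],[0,0,0.15,0,0.5]]]'

```text
time_s: 3.2
tool_pos: [0.5087, 0.3089, 0.0445]
eef_rot: [[-0.201, 0.98, 0.002], [0.98, 0.201, 0.001], [0.001, 0.002, -1.0]]
contact_force: [0.5, 0.7, -0.6]
opening: 0.502
grasp_force: 0.0
```

>>> jog_arm --targets '[[[0,0,0,0,0.48],[0,0,0,0,0.46],[0,0,0,0,0.45],[0,0,0,0,0.44],[0,0,0,0,0.43],[0,0,0,0,0.43]]]'

```text
time_s: 3.7
tool_pos: [0.5081, 0.3085, 0.0432]
eef_rot: [[-0.201, 0.98, -0.0], [0.98, 0.201, -0.0], [-0.0, -0.0, -1.0]]
contact_force: [0.3, 0.1, 0.2]
opening: 0.433
grasp_force: 0.0
```

>>> jog_arm --targets '[[[0,0,0,0,0.42],[0,0,0,0,0.415],[0,0,0,0,0.41],[0,0,0,0,0.405],[0,0,0,0,0.4],[0,0,0,0,0.4]]]'

```text
time_s: 4.2
tool_pos: [0.5081, 0.3086, 0.0432]
eef_rot: [[-0.201, 0.98, -0.0], [0.98, 0.201, -0.0], [-0.0, -0.0, -1.0]]
contact_force: [0.2, 0.3, -0.9]
opening: 0.397
grasp_force: 0.0
```

>>> jog_arm --targets '[[[0,0,0,0,0.395],[0,0,0,0,0.39],[0,0,0,0,0.39]]]'

```text
time_s: 4.45
tool_pos: [0.5081, 0.3086, 0.0432]
eef_rot: [[-0.201, 0.98, -0.0], [0.98, 0.201, -0.0], [-0.0, -0.0, -1.0]]
contact_force: [0.3, -0.7, 0.3]
opening: 0.39
grasp_force: 0.0
```

>>> jog_arm --targets '[[[0,0,0,0,0.385],[0,0,0,0,0.38],[0,0,0,0,0.38]]]'

```text
time_s: 4.7
tool_pos: [0.5081, 0.3085, 0.0432]
eef_rot: [[-0.201, 0.98, -0.0], [0.98, 0.201, -0.0], [-0.0, -0.0, -1.0]]
contact_force: [0.6, 0.8, 0.5]
opening: 0.381
grasp_force: 0.0
```

>>> jog_arm --targets '[[[0,0,0,0,0.375],[0,0,0,0,0.37],[0,0,0,0,0.37]]]'

```text
time_s: 4.95
tool_pos: [0.5081, 0.3085, 0.0432]
eef_rot: [[-0.201, 0.98, -0.0], [0.98, 0.201, 0.0], [0.0, -0.0, -1.0]]
contact_force: [-0.1, 0.2, -1.2]
opening: 0.365
grasp_force: 0.0
```

```bash
python3 - <<'E'
from h import *
c=arm.read_camera("wrist"); cv2.imwrite("pics/w2.png",cv2.resize(c["img"][120:400,160:480,::-1],None,fx=2,fy=2))
E
```

```text
(no output)
```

View pics/w2.png

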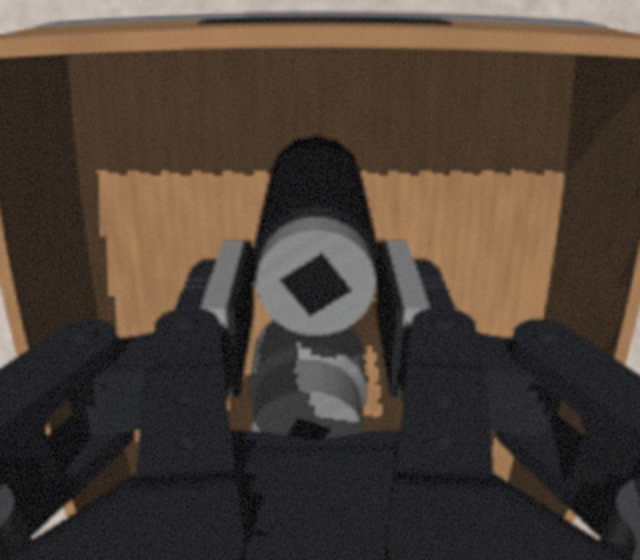

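The socket's collar at (316,275) is centred between the pads, and there is still a gap of 1–2 mm on each side. The opening scale isn't linear, so I'll keep closing in small steps.

>>> jog_arm --targets '[[[0,0,0,0,0.365],[0,0,0,0,0.36],[0,0,0,0,0.355],[0,0,0,0,0.355]]]'

```text
time_s: 5.33
tool_pos: [0.5082, 0.3086, 0.0432]
eef_rot: [[-0.201, 0.98, 0.0], [0.98, 0.201, -0.0], [-0.0, 0.0, -1.0]]
contact_force: [0.5, 0.5, 0.3]
opening: 0.354
grasp_force: 0.0
```

>>> jog_arm --targets '[[[0,0,0,0,0.35],[0,0,0,0,0.345],[0,0,0,0,0.34],[0,0,0,0,0.34]]]'

```text
time_s: 5.67
tool_pos: [0.5082, 0.3085, 0.0432]
eef_rot: [[-0.201, 0.98, 0.0], [0.98, 0.201, -0.0], [-0.0, 0.0, -1.0]]
contact_force: [0.4, 0.7, 0.1]
opening: 0.338
grasp_force: 0.3
```

Contact.

>>> jog_arm --targets '[[[0,0,0,0,0.335],[0,0,0,0,0.335],[0,0,0,0,0.335]]]'

```text
time_s: 5.92
tool_pos: [0.5082, 0.3086, 0.0433]
eef_rot: [[-0.201, 0.98, 0.0], [0.98, 0.201, 0.0], [0.0, 0.0, -1.0]]
contact_force: [1.1, 0.5, 0.1]
opening: 0.333
grasp_force: 3.0
```

>>> jog_arm --targets '[[[0,0,0,0,0.33],[0,0,0,0,0.33],[0,0,0,0,0.33]]]'

```text
time_s: 6.17
tool_pos: [0.5082, 0.3086, 0.0433]
eef_rot: [[-0.201, 0.98, 0.0], [0.98, 0.201, 0.0], [0.0, 0.0, -1.0]]
contact_force: [1.6, -0.3, 1.4]
opening: 0.337
grasp_force: 7.4
```

>>> jog_arm --targets '[[[0,0,0,0,0.325],[0,0,0,0,0.325],[0,0,0,0,0.325]]]'

```text
time_s: 6.42
tool_pos: [0.5083, 0.3086, 0.0434]
eef_rot: [[-0.201, 0.98, 0.0], [0.98, 0.201, 0.0], [0.0, 0.0, -1.0]]
contact_force: [1.2, 0.3, 1.6]
opening: 0.331
grasp_force: 12.4
```

>>> jog_arm --targets '[[[0,0,0,0,0.32],[0,0,0,0,0.32],[0,0,0,0,0.32]]]'

```text
time_s: 6.67
tool_pos: [0.5082, 0.3086, 0.0433]
eef_rot: [[-0.201, 0.98, 0.0], [0.98, 0.201, 0.0], [-0.0, 0.0, -1.0]]
contact_force: [0.4, 0.8, 3.7]
opening: 0.323
grasp_force: 17.7
```

>>> jog_arm --targets '[[[0,0,0,0,0.316],[0,0,0,0,0.312],[0,0,0,0,0.308],[0,0,0,0,0.308],[0,0,0,0,0.308]]]'

```text
time_s: 7.08
tool_pos: [0.5083, 0.3086, 0.0435]
eef_rot: [[-0.201, 0.98, 0.0], [0.98, 0.201, 0.0], [0.0, 0.0, -1.0]]
contact_force: [0.9, -0.2, 5.4]
opening: 0.321
grasp_force: 31.4
```

>>> jog_arm --targets '[[[0,0,-0.004,0,0.308],[0,0,-0.012,0,0.308],[0,0,-0.024,0,0.308],[0,0,-0.04,0,0.308],[0,0,-0.056,0,0.308],[0,0,-0.072,0,0.308],[0,0,-0.084,0,0.308],[0,0,-0.092,0,0.308],[0,0,-0.096,0,0.308],[0,0,-0.1,0,0.308],[0,0,-0.1,0,0.308]]]'

```text
time_s: 8.0
tool_pos: [0.5082, 0.3086, 0.1435]
eef_rot: [[-0.201, 0.98, 0.0], [0.98, 0.201, 0.0], [0.0, 0.0, -1.0]]
contact_force: [0.4, 0.2, -3.3]
opening: 0.313
grasp_force: 31.0
```

>>> jog_arm --targets '[[[0,0,-0.006,0,0.308],[0,0,-0.018,0,0.308],[0,0,-0.034,0,0.308],[0,0,-0.05,0,0.308],[0,0,-0.066,0,0.308],[0,0,-0.08,0,0.308],[0,0,-0.09,0,0.308],[0,0,-0.096,0,0.308],[0,0,-0.1,0,0.308],[0,0,-0.1,0,0.308]]]'

```text
time_s: 8.83
tool_pos: [0.5083, 0.3086, 0.2437]
eef_rot: [[-0.201, 0.98, 0.0], [0.98, 0.201, 0.0], [0.0, 0.0, -1.0]]
contact_force: [0.1, 1.3, -3.7]
opening: 0.32
grasp_force: 31.0
```

>>> jog_arm --targets '[[[-0.005,-0.0014,0,0,0.308],[-0.015,-0.0042,0,0,0.308],[-0.03,-0.0084,0,0,0.308],[-0.05,-0.0139,0,0,0.308],[-0.075,-0.0209,0,0,0.308],[-0.1,-0.0279,0,0,0.308],[-0.125,-0.0349,0,0,0.308],[-0.15,-0.0418,0,0,0.308],[-0.175,-0.0488,0,0,0.308],[-0.2,-0.0558,0,0,0.308],[-0.225,-0.0627,0,0,0.308],[-0.25,-0.0697,0,0,0.308]]]'

```text
time_s: 9.83
tool_pos: [0.489, 0.0473, 0.2429]
eef_rot: [[-0.2, 0.98, -0.0], [0.98, 0.2, -0.0], [-0.0, -0.0, -1.0]]
contact_force: [0.1, 0.3, -3.7]
opening: 0.319
grasp_force: 31.0
```

>>> jog_arm --targets '[[[-0.025,-0.007,0,0,0.308],[-0.05,-0.0139,0,0,0.308],[-0.075,-0.0209,0,0,0.308],[-0.1,-0.0279,0,0,0.308],[-0.125,-0.0349,0,0,0.308],[-0.15,-0.0418,0,0,0.308],[-0.175,-0.0488,0,0,0.308],[-0.2,-0.0558,0,0,0.308],[-0.225,-0.0627,0,0,0.308],[-0.245,-0.0683,0,0,0.308],[-0.26,-0.0725,0,0,0.308],[-0.27,-0.0753,0,0,0.308]]]'

```text
time_s: 10.83
tool_pos: [0.469, -0.2321, 0.2428]
eef_rot: [[-0.199, 0.98, -0.001], [0.98, 0.199, -0.0], [-0.0, -0.001, -1.0]]
contact_force: [0.2, 0.0, -3.0]
opening: 0.319
grasp_force: 31.0
```

>>> jog_arm --targets '[[[-0.004,-0.001,0,0,0.308],[-0.0065,-0.0018,0,0,0.308],[-0.0065,-0.0018,0,0,0.308],[-0.0065,-0.0018,0,0,0.308]]]'

```text
time_s: 11.17
tool_pos: [0.47, -0.2362, 0.2433]
eef_rot: [[-0.201, 0.98, 0.0], [0.98, 0.201, 0.0], [0.0, 0.0, -1.0]]
contact_force: [0.2, 0.4, -2.9]
opening: 0.313
grasp_force: 31.0
```

```bash
cat > look.py <<'E'
from h import *
import sys
from scipy.optimize import least_squares
s=arm.read_state(); print(s["time_s"],s["tool_pos"],s["grasp_force"],s["opening"])
for n in("side","top"):
    c=arm.read_camera(n); cv2.imwrite(f"pics/{n}{sys.argv[1]}.png",c["img"][:,:,::-1])
    for d in arm.cut_out("wheel_socket",c)[:1]:
        p=pts(c,d["region"]); med=np.median(p,0); p=p[np.linalg.norm(p[:,:2]-med[:2],axis=1)<.03]
        print(n,"socket",round(d["score"],2),d["box"],len(p),p.min(0).round(4),p.max(0).round(4))
        lo=p[(p[:,2]<p[:,2].min()+.05)]
        if len(lo)>50:
            # cylinder of radius 17 mm with lean
            f=lambda a:np.hypot(lo[:,0]-a[0]-a[2]*(lo[:,2]-lo[:,2].mean()),lo[:,1]-a[1]-a[3]*(lo[:,2]-lo[:,2].mean()))-.017
            r=least_squares(f,[*s["tool_pos"][:2],0,0],loss="soft_l1",f_scale=.002); print(" cyl",r.x.round(4),"rms",np.sqrt(np.mean(r.fun**2)).round(4))
    q=pts(c); q=q[(np.hypot(q[:,0]-.4705,q[:,1]+.2365)<.02)&(q[:,2]>.08)&(q[:,2]<.111)]
    if len(q): print(" nut",len(q),q.mean(0).round(4),((q.min(0)+q.max(0))/2).round(4),q[:,2].max())
E
python3 look.py 3
```

```text
11.1667 [ 0.46995774 -0.23617833  0.2432742 ] 30.97731649875641 0.3127519696360529
side socket 0.63 [380.1, 74.0, 401.3, 114.4] 572 [ 0.4539 -0.2508  0.2052] [ 0.4868 -0.2155  0.2901]
 cyl [ 0.4707 -0.2363  0.0033 -0.0018] rms 0.0012
 nut 98 [ 0.472  -0.2298  0.0953] [ 0.4724 -0.2325  0.0938] 0.10704650372260703
 nut 94 [ 0.4703 -0.2339  0.1   ] [ 0.4705 -0.2345  0.0952] 0.10984619358339347
```

View pics/side3.png

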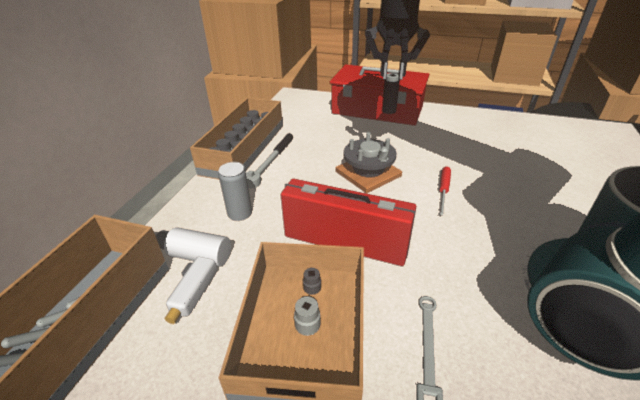

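The side view shows the socket upright in the fingers at (391,92), above the hub at (370,152), with the nut visible. I'll fit the whole hub (studs, boss, nut) to get a better nut position.

```bash
python3 - <<'E'
from h import *
from scipy.optimize import least_squares
Q={n:pts(arm.read_camera(n)) for n in("side","top")}
Q["both"]=np.vstack([Q["side"],Q["top"]])
for n,p in Q.items():
    p=p[(np.hypot(p[:,0]-.5107,p[:,1]+.2665)<.072)&(p[:,2]>.076)&(p[:,2]<.110)]
    def f(a):
        A=a[2]+np.arange(5)*2*np.pi/5
        C=np.c_[a[0]+.05*np.cos(A),a[1]+.05*np.sin(A)]
        r=np.array([.0111,.006,.006,.006,.006]); top=np.array([.104,.1,.1,.1,.1])
        C=np.vstack([C,[a[0],a[1]]]); r=np.r_[r,.029]; top=np.r_[top,.09]
        d=np.hypot(p[:,None,0]-C[:,0],p[:,None,1]-C[:,1])-r
        h=p[:,None,2]-top-(a[3] if len(a)>3 else 0)
        sd=np.hypot(np.maximum(d,0),np.maximum(h,0))+np.minimum(np.maximum(d,h),0) # capped-cylinder distance
        return sd[np.arange(len(p)),abs(sd).argmin(1)]
    r=least_squares(f,[.5107,-.2665,np.radians(144),0],loss="soft_l1",f_scale=.001,x_scale=[.01,.01,.1,.01],diff_step=1e-4)
    a=r.x; print(n,len(p),a.round(4),np.degrees(a[2]).round(1),"nut",(a[0]+.05*np.cos(a[2])).round(4),(a[1]+.05*np.sin(a[2])).round(4),np.mean(abs(f(a))).round(5))
E
```

```text
side 543 [ 5.1300e-01 -2.6600e-01  2.5033e+00 -2.0000e-04] 143.4 nut 0.4728 -0.2363 0.00092
top 532 [ 0.511  -0.267   2.5082 -0.    ] 143.7 nut 0.4707 -0.2374 0.00181
both 1075 [ 5.1260e-01 -2.6620e-01  2.5065e+00 -1.0000e-04] 143.6 nut 0.4723 -0.2366 0.00141
```

>>> jog_arm --targets '[[[-0.0007,0.0012,0.004,0,0.308],[-0.0007,0.0012,0.012,0,0.308],[-0.0007,0.0012,0.024,0,0.308],[-0.0007,0.0012,0.037,0,0.308],[-0.0007,0.0012,0.05,0,0.308],[-0.0007,0.0012,0.061,0,0.308],[-0.0007,0.0012,0.07,0,0.308],[-0.0007,0.0012,0.077,0,0.308],[-0.0007,0.0012,0.082,0,0.308],[-0.0007,0.0012,0.086,0,0.308],[-0.0007,0.0012,0.087,0,0.308],[-0.0007,0.0012,0.087,0,0.308]]]'

```text
time_s: 12.47
tool_pos: [0.4713, -0.2372, 0.1563]
eef_rot: [[-0.201, 0.98, 0.0], [0.98, 0.201, -0.0], [-0.0, 0.0, -1.0]]
contact_force: [0.1, 0.1, -3.7]
opening: 0.314
grasp_force: 31.0
```

>>> jog_arm --targets '[[[0,0,0,0,0.308],[0,0,0,0,0.308],[0,0,0,0,0.308]]]'

```text
time_s: 12.72
tool_pos: [0.4714, -0.2372, 0.1566]
eef_rot: [[-0.201, 0.98, 0.001], [0.98, 0.201, -0.0], [-0.0, 0.0, -1.0]]
contact_force: [-0.3, -0.0, -3.6]
opening: 0.317
grasp_force: 31.0
```

```bash
python3 look.py 4; python3 - <<'E'
import cv2
a=cv2.imread("pics/side4.png")[70:200,310:430]; cv2.imwrite("pics/s4c.png",cv2.resize(a,None,fx=4,fy=4,interpolation=2))
E
```

```text
12.7167 [ 0.47143478 -0.2372319   0.15662745] 31.001206040382385 0.3168285335380728
side socket 0.57 [376.5, 106.7, 396.8, 147.6] 469 [ 0.4556 -0.2464  0.118 ] [ 0.4882 -0.2159  0.2042]
 cyl [ 0.4725 -0.2373 -0.0041  0.0025] rms 0.0012
 nut 101 [ 0.4719 -0.2297  0.0951] [ 0.4725 -0.232   0.0934] 0.10630272454700376
 nut 5 [ 0.4745 -0.2269  0.0871] [ 0.4751 -0.2276  0.0884] 0.0940236380805289
```

View pics/s4c.png

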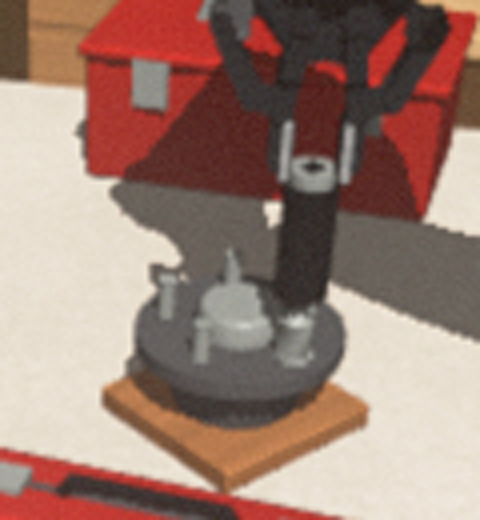

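The crop shows the socket upright at (305,240). Its lower end hovers just above the nut at (297,335), in line with it. It measures about 1 mm off axis and 12 mm above the nut, so I'm handing in.

```bash
python3 -c "
from rig import arm
s=arm.read_state();print(abs(s['qvel']).max(),s['grasp_force']);print(arm.job_done())"
```

```text
0.001920261271791224 31.001080870628357
the job is handed in; nothing more can be done
None
```

I handed the job in with the wheel-nut socket held still and upright at about 31 N, about 12 mm above the nut and about 1 mm off its axis by the side camera; the judge's result wasn't reported back.

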